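# Roll the taverna's desk calendar on to the 26th

### The arm

A 6-joint arm with a two-finger parallel gripper is mounted at the origin on the work surface. World frame = base frame: x ahead of the robot, y to its left, z up, the work surface at z = 0. Lengths are in m, angles in rad, forces in N, time in s.
With the tool pointing down it reaches from about 0.35 to 0.85 m from the base axis. Payload 8.1 kg.
Tool frame: the origin (TCP) lies at the very end of the fingers, on their centre line; the grasp point (between the pads) lies 19 mm behind it (robot.pinch_z is the z of the grasp point in the tool frame, in m); z points along the fingers, y is the direction in which the jaws open and shut (so a half turn about z gives the same grasp; the last joint's range is limited). The gripper opens to 93 mm and grips with 3 to 60 N. Pads are 15 mm wide; open, the fingers measure 128 mm over their backs; the gripper's body (75 mm by 188 mm) begins 65 mm behind the grasp point.
Start: joints at [1.09, 0.13, 1.488, -0, 1.523, -0.085], TCP at [0.231, 0.554, 0.219] pointing down, gripper open.
Joint ranges: [-2.96, 2.96], [-0.89, 2.26], [0.02, 2.5], [-1.34, 4.48], [0, 2.73], [-2.66, 2.66]. Speed limits (rad/s): [2.39, 2.39, 2.79, 3.14, 3.14, 3.14].

### API

Orientations are given as a rotation vector (axis times angle).
In Python, from plant import robot gives the robot as it stands.
- The arm moves only by the tool drive_tool, never from a script. Its argument "steps" is a list of rows, each an object of numbers: "jaw": the opening, from 0 (shut) to 1 (fully open); "tx", "ty", "tz": the shift along the tool's x, y, z scaled (see below); "turn": the turn about the tool's z scaled (see below). A call has 1 to 12 rows; each row is the pose to reach, as a shift and turn from the pose commanded when the call began, along the tool's axes at that moment, turning the shorter way round; what a row does not reach only later rows make up. The controller multiplies each number of a shift by 0.3 m and each number of a turn by 180 degrees. A row lasts 1/10 s, in which the tool goes at most 50 mm and 8.59 degrees, less where a joint would pass 70% of its speed; a pose out of reach is approached as far as the arm can. A call with a number of a shift or a turn outside -1 to 1 is refused whole. A call with a gripper value outside its range is refused whole. The fingers move at their own pace and stop on an object; "force" is the grip in N (left out, the last holds). Time passes only in rows, so rows that repeat a pose let the fingers close. It gives the time, the measured TCP pose, the force and the opening at its end, in the units of the state.
- robot.read_state(): the state, without advancing time (a new reading comes with each control period).
- robot.read_camera(name): name is "side" or "top" or "wrist"; returns (picture, depth): 420x560x3 uint8, blue, green, red; 420x560 float32, m along the optical axis (not along the pixel's ray), 0 where there is no reading.
- robot.get_calibration(name): a dict with "fx", "fy", "cx", "cy" (pixels), "eye" and "attitude" of the camera in the world. Camera axes: x right, y down, z forward; pixel columns grow to the right and rows downward; lengths in m; the calibration is good to about 2 mm. A picture is of the moment at which its call begins: read the wrist's pose just before it. get_calibration takes no time and is no camera call; for the wrist camera it gives the pose at the moment of the call.
- robot.close_job(): hands the job in, once; it reports no verdict.
The state is a dict: "t": time; "q": joint angles; "dq": joint speeds; "joint_torque": joint torques, N m; "tool_pos": TCP position; "orientation": TCP orientation; "force": force on the tool from outside, world axes, zero at the start; "wrist_torque": the same for the moment, N m; "opening": finger opening in m.
Only numpy, scipy, OpenCV 4.12 (cv2) and the standard library are available. Lean on these libraries where they do the work, as an engineer would, in place of code of your own. Each camera call takes 0.05 s, during which the arm holds its last target.

### The job

The desk calendar on the owner's table is still showing an old date: set it to the 26th. Flick the lugged thumbwheels with a fingertip, click by click, until the left roller shows a 2 and the right roller a 6 squarely at the top, beside the red mark. Leave the calendar standing where it is without picking it up or shoving it along, and do not disturb the things around it.

Things in the scene. Friction and masses are not known exactly. Their poses are not given: they have to be found in the camera images.
- calendar: loose wooden desk calendar, about 1.3 kg, 100 (x) x 146 (y) x 102 mm high. Two separate rollers turn on one level axle along y, 60 mm above the table: each a white number drum (radius 30 mm) with a black lugged thumbwheel at its outer side. Wooden cheeks outside them, 70 mm high. Origin: centre of the underside; x away from the robot at yaw 0, y to the tens roller (reader's left), z up.
- index (a point): red mark, 4 mm, on top of the brass disc (radius 32 mm) between the two drums, 94 mm above the table, straight over the axle. The shown number on each drum is the one facing straight up beside this mark; it reads upright from the calendar's -x side (the robot's side).
- tens_hub (a point): centre of the left (tens, +y) thumbwheel, on the axle, 47 mm to +y of the middle, axes as the calendar's. Wheel 14 mm wide in y, rim radius 35 mm, ten lugs 36 deg apart, 6 mm thick, their tips at radius 42 mm. At every whole click one lug stands straight up and its neighbours lean 36 deg to each side. Nothing overhangs the wheel's upper half; the cheek beside it ends 10 mm above the axle.
- units_hub (a point): centre of the right (units, -y) thumbwheel, on the axle 60 mm above the table, 47 mm to -y of the calendar's middle; same shape and size as the tens thumbwheel, axes as the calendar's.
- tens (a joint): left (tens) roller: rad, 0 with its 0 on top, +0.628 (one click, 36 deg) per next number as the wheel's top goes to the calendar's +x. Endless, both ways. Clicks: about 1.3 N at a lug tip carries it past half-way, then it snaps on to the next; let go earlier, it falls back. Carries 0, 1, 2, 3, blank, twice round: a 2 is on top at 1.257 (and every 3.1416 from it). Starts at 0 or 1.
- units (a joint): right (units) roller: rad, 0 with its 0 on top, +0.628 (one click, 36 deg) per next number as the wheel's top goes to the calendar's +x. Endless, both ways. Clicks: about 1.3 N at a lug tip carries it past half-way, then it snaps on to the next; let go earlier, it falls back. Carries 0 to 9: the 6 is on top at 3.770 (and every 6.2832 from it). Starts at 1, 2, 3 or 4.
- bowls: loose stack of four white bowls, 126 mm wide, 73 mm high; origin: centre of the underside. To be left alone.
- tumbler: loose clear drinking glass, 66 mm wide, 88 mm high; origin: centre of the underside. To be left alone.
- pen_cup: loose wooden cup, 72 mm wide, 90 mm high, with pens and scissors up to 145 mm high; origin: centre of the underside. To be left alone.
- salt: loose white salt shaker, 42 mm wide, 68 mm high; origin: centre of the underside. To be left alone.
- pepper: loose blue pepper shaker, the same shape as the salt shaker; origin: centre of the underside. To be left alone.
- coffee_cup: loose small white mug with a handle, 64 mm wide, 55 mm high; origin: centre of the underside. To be left alone.
- water_bottle: loose clear bottle with a blue cap, 64 mm wide, 200 mm high; origin: centre of the underside. To be left alone.

How it is judged:
By the outcome, as a careful person would: the job done as asked, in the order asked, and still so for the second after the job is handed in, with the robot touching nothing.
It also fails if it takes over 54 s, if anything falls off the work surface, if the arm or the gripper's body presses on something with over 40 N, if the wrist force passes 120 N, or if a joint passes its speed limit or range.

## Working session

There is one attempt and no reset: what is moved stays moved. The work goes in short steps, Python scripts to look and compute and a tool call to move; the robot and the scene stay as the last step left them, time stands still between calls to the robot, and variables do not carry over. Pictures are saved under pics/ and viewed, and the job is handed in when it is done.

Besides the shell and the picture viewer there is one more tool, called after ">>>" as name([rows], argument=value, ...), one row to a line, values as JSON. drive_tool: Moves the arm, as the interface text tells. Its arguments: {"type":"object","properties":{"steps":{"type":"array"},"force":{"type":"number"}},"required":["steps"]}

```bash
ls; mkdir -p pics; python3 - <<'E'
from plant import robot
import cv2,numpy as np
s=robot.read_state();print(s)
for n in("top","side"):
    p,d=robot.read_camera(n);cv2.imwrite(f"pics/{n}0.png",p);np.save(f"pics/{n}0.npy",d)
    print(n,robot.get_calibration(n))
E
```

```text
pics
{'t': 0.0, 'q': array([ 1.08961310e+00,  1.31167434e-01,  1.48930079e+00, -3.24431761e-06,
        1.52299286e+00, -8.53921692e-02]), 'dq': array([-2.37687927e-03,  9.10712196e-04,  1.13070461e-04, -1.75889106e-04,
       -4.97525160e-04, -6.85108088e-05]), 'joint_torque': array([-1.22044865e-03, -5.59834063e+01, -4.91766465e+01,  7.67574599e-02,
        3.52710800e-02, -8.87598389e-05]), 'tool_pos': array([0.23102941, 0.55310851, 0.2175719 ]), 'orientation': array([-6.17554575e-01, -3.07976642e+00,  2.81889733e-03]), 'force': array([-0.62184942,  0.32571229,  0.40931415]), 'wrist_torque': array([ 0.00746188, -0.00262054, -0.01208516]), 'opening': 0.09273844936088604}
top {'fx': 519.5187269346782, 'fy': 519.5187269346782, 'cx': 281.1068351971638, 'cy': 214.29174770250364, 'eye': array([ 0.40125189, -0.00899525,  1.13454441]), 'attitude': array([-2.13371429,  2.15801867, -0.1648562 ])}
side {'fx': 390.11163030641626, 'fy': 390.11163030641626, 'cx': 276.17077128018246, 'cy': 208.5070599323918, 'eye': array([ 0.45320549, -0.59517631,  0.77544395]), 'attitude': array([-2.40078449,  0.21815609, -0.08849737])}
```

View pics/top0.png

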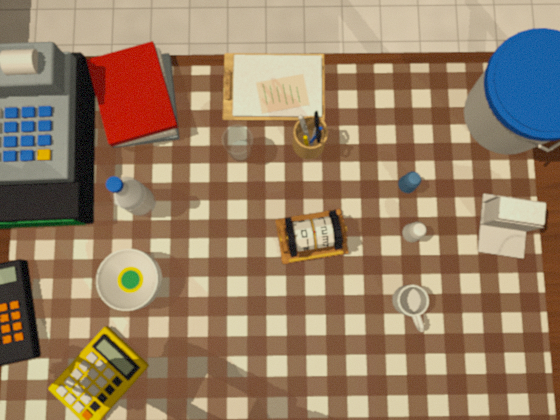

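View pics/side0.png

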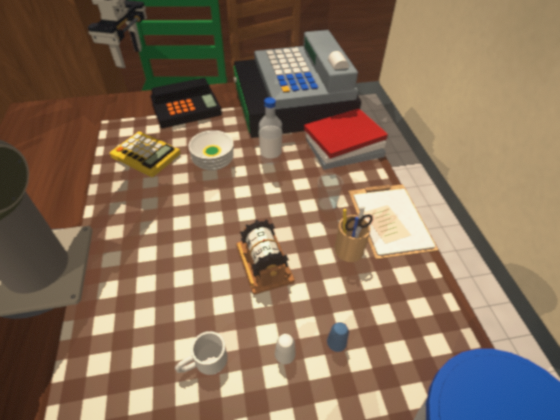

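The top picture shows the calendar at about pixel (312,236), with clear space around it. I'll enlarge it and look at the depth there.

```bash
cat > h.py <<'E'
import numpy as np,cv2
from scipy.spatial.transform import Rotation as R
def world(c,d,u,v,z=None):
    Rm=R.from_rotvec(c["attitude"]).as_matrix()
    ray=Rm@np.array([(u-c["cx"])/c["fx"],(v-c["cy"])/c["fy"],1.])
    s=d if z is None else (z-c["eye"][2])/ray[2]
    return c["eye"]+s*ray
def proj(c,p):
    q=R.from_rotvec(c["attitude"]).as_matrix().T@(np.array(p)-c["eye"])
    return c["fx"]*q[0]/q[2]+c["cx"],c["fy"]*q[1]/q[2]+c["cy"]
E
python3 - <<'E'
from plant import robot
from h import *
c=robot.get_calibration("top");p=cv2.imread("pics/top0.png");d=np.load("pics/top0.npy")
cr=p[200:270,270:355];cv2.imwrite("pics/topc.png",cv2.resize(cr,None,fx=8,fy=8,interpolation=cv2.INTER_CUBIC))
p=cv2.imread("pics/side0.png")
cr=p[210:300,225:305];cv2.imwrite("pics/sidec.png",cv2.resize(cr,None,fx=6.5,fy=6.5,interpolation=cv2.INTER_CUBIC))
# calendar points: height 0.015..0.11
vv,uu=np.mgrid[200:270,265:360]
P=np.array([world(c,d[v,u],u,v) for v,u in zip(vv.ravel(),uu.ravel())])
m=(P[:,2]>.005)&(P[:,2]<.12);Q=P[m]
r=cv2.minAreaRect((Q[:,:2]*1000).astype(np.float32));print(r, Q[:,2].max())
E
```

```text
((526.0570068359375, -82.1688461303711), (206.43748474121094, 151.65052795410156), 89.17105102539062) 0.10563602733185995
```

View pics/topc.png

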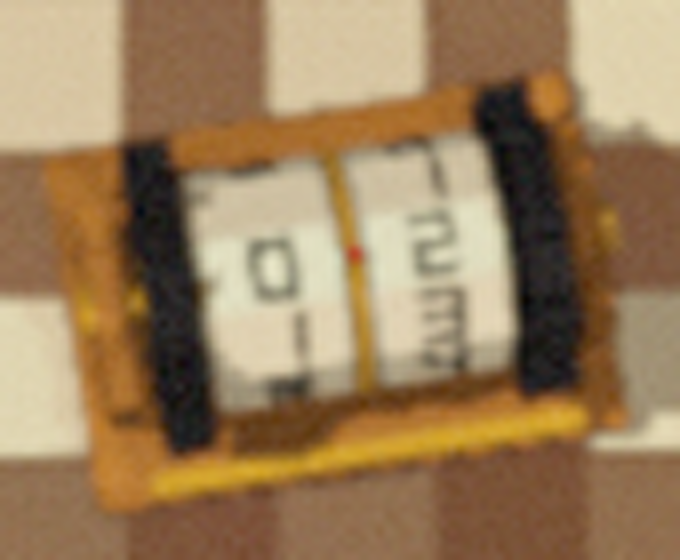

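View pics/sidec.png

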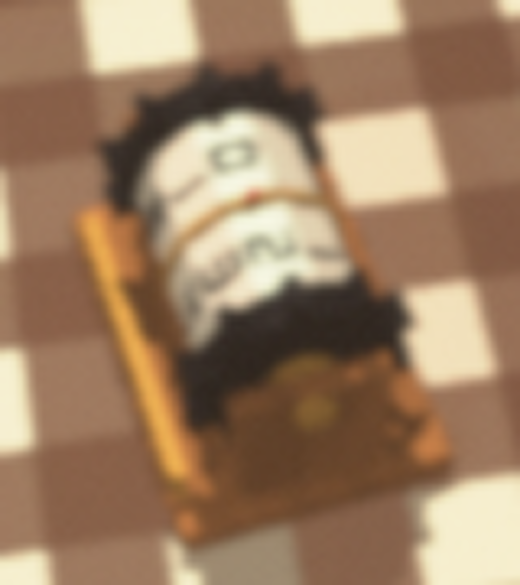

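The tens drum shows 0, with 1 below it toward the robot. The units drum shows 2, with 3 below and 1 above. The red mark is at crop pixel (354,254) and the front bar runs from (155,490) to (585,415). Next I'll work out the pose.

```bash
python3 - <<'E'
from plant import robot
from h import *
c=robot.get_calibration("top");cs=robot.get_calibration("side")
f=lambda u,v:(270+(u+.5)/8-.5,200+(v+.5)/8-.5)
W=lambda u,v,z:world(c,0,*f(u,v),z=z)
g=lambda u,v:(225+(u+.5)/6.5-.5,210+(v+.5)/6.5-.5)
m=W(354,254,.094);print("mark",m, "side",world(cs,0,*g(254,196),z=.094))
def yaw(a,b): # a left(+y) b right
    d=a-b;return np.degrees(np.arctan2(-d[0],d[1]))
print("bar yaw",yaw(W(155,490,.02),W(585,415,.02)))
print("wheel inner corners",W(165,145,.07),W(210,440,.07))
for a,b,z in(((165,145),(210,440),.06),((480,95),(525,390),.06),((328,155),(368,385),.075)):
    d=W(*a,z)-W(*b,z);print("yaw",np.degrees(np.arctan2(d[1],d[0])))
print("base corner yaw", yaw(W(105,505,.0),W(615,425,.0)))
s=robot.read_state();Rm=R.from_rotvec(s["orientation"]).as_matrix();print(Rm.round(3))
cw=robot.get_calibration("wrist");print("cam in tool",Rm.T@(cw["eye"]-s["tool_pos"]),(Rm.T@R.from_rotvec(cw["attitude"]).as_matrix()).round(3),cw["fx"])
E
```

```text
mark [ 0.52209858 -0.07988173  0.094     ] side [ 0.52317119 -0.07815378  0.094     ]
bar yaw 9.21607402901872
wheel inner corners [ 0.55381127 -0.03319474  0.07      ] [ 0.4773815  -0.04363545  0.07      ]
yaw 7.778761685727324
yaw 7.133111437296515
yaw 8.640954800423641
base corner yaw 8.237381949989356
[[-0.923  0.386 -0.001]
 [ 0.386  0.923 -0.001]
 [ 0.    -0.002 -1.   ]]
cam in tool [ 0.06890364  0.00068585 -0.16501435] [[ 0.    -0.97  -0.245]
 [ 1.     0.     0.001]
 [-0.001 -0.245  0.97 ]] 320.2305448279748
```

>>> drive_tool([
  {"jaw": 0, "tx": -0.855, "ty": -0.785, "tz": 0, "turn": -0.172},
  {"jaw": 0, "tx": -0.855, "ty": -0.785, "tz": 0, "turn": -0.172},
  {"jaw": 0, "tx": -0.855, "ty": -0.785, "tz": 0, "turn": -0.172},
  {"jaw": 0, "tx": -0.855, "ty": -0.785, "tz": 0, "turn": -0.172},
  {"jaw": 0, "tx": -0.855, "ty": -0.785, "tz": 0, "turn": -0.172},
  {"jaw": 0, "tx": -0.855, "ty": -0.785, "tz": 0, "turn": -0.172},
  {"jaw": 0, "tx": -0.855, "ty": -0.785, "tz": 0, "turn": -0.172},
  {"jaw": 0, "tx": -0.855, "ty": -0.785, "tz": 0, "turn": -0.172},
], force=10)

```text
t: 0.9
tool_pos: [0.379, 0.2328, 0.2184]
orientation: [-0.217, 3.134, -0.003]
force: [-0.3, 0.1, -0.4]
opening: 0.0338
```

>>> drive_tool([
  {"jaw": 0, "tx": -0.325, "ty": -1, "tz": 0.05},
  {"jaw": 0, "tx": -0.325, "ty": -1, "tz": 0.05},
  {"jaw": 0, "tx": -0.325, "ty": -1, "tz": 0.05},
  {"jaw": 0, "tx": -0.325, "ty": -1, "tz": 0.05},
  {"jaw": 0, "tx": -0.325, "ty": -1, "tz": 0.05},
  {"jaw": 0, "tx": -0.325, "ty": -1, "tz": 0.05},
  {"jaw": 0, "tx": -0.325, "ty": -1, "tz": 0.05},
  {"jaw": 0, "tx": -0.325, "ty": -1, "tz": 0.05},
])

```text
schema error: expected keys jaw, tx, ty, tz, turn
```

```bash
cat > look.py <<'E'
import sys
from plant import robot
from h import *
import pickle
n=sys.argv[1]
s=robot.read_state();c=robot.get_calibration("wrist")
p,d=robot.read_camera("wrist");cv2.imwrite(f"pics/w{n}.png",p);pickle.dump((s,c,d),open(f"pics/w{n}.pkl","wb"))
print("t",s["t"],"pos",s["tool_pos"].round(4),"rv",s["orientation"].round(4),"F",s["force"].round(2),"open",s["opening"])
E
python3 look.py 1
```

```text
t 0.9 pos [0.379  0.2328 0.2184] rv [-2.1740e-01  3.1336e+00 -2.9000e-03] F [-0.35  0.11 -0.42] open 0.03382845093160563
```

View pics/w1.png

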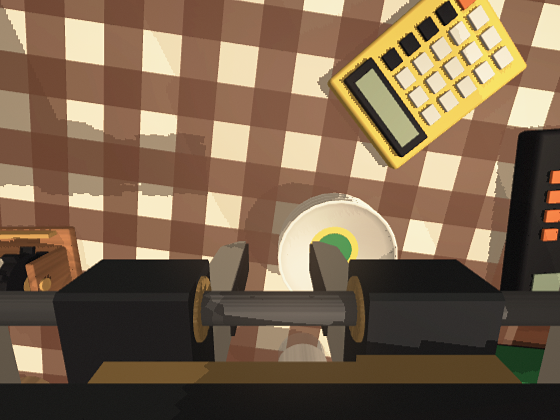

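The move was refused because every row needs all five keys, including turn. The wrist picture still shows the bowls at (337,245) and the fingers closing. Resending with turn.

>>> drive_tool([
  {"jaw": 0, "tx": -0.325, "ty": -1, "tz": 0.05, "turn": 0},
  {"jaw": 0, "tx": -0.325, "ty": -1, "tz": 0.05, "turn": 0},
  {"jaw": 0, "tx": -0.325, "ty": -1, "tz": 0.05, "turn": 0},
  {"jaw": 0, "tx": -0.325, "ty": -1, "tz": 0.05, "turn": 0},
  {"jaw": 0, "tx": -0.325, "ty": -1, "tz": 0.05, "turn": 0},
  {"jaw": 0, "tx": -0.325, "ty": -1, "tz": 0.05, "turn": 0},
  {"jaw": 0, "tx": -0.325, "ty": -1, "tz": 0.05, "turn": 0},
  {"jaw": 0, "tx": -0.325, "ty": -1, "tz": 0.05, "turn": 0},
])

```text
t: 1.75
tool_pos: [0.5173, -0.0459, 0.2028]
orientation: [0.224, -3.132, -0.001]
force: [-0.1, -0.0, 0.2]
opening: 0.0002
```

```bash
python3 look.py 2
```

```text
t 1.75 pos [ 0.5173 -0.0459  0.2028] rv [ 2.2380e-01 -3.1322e+00 -9.0000e-04] F [-0.13 -0.01  0.23] open 0.00017019461563329568
```

View pics/w2.png

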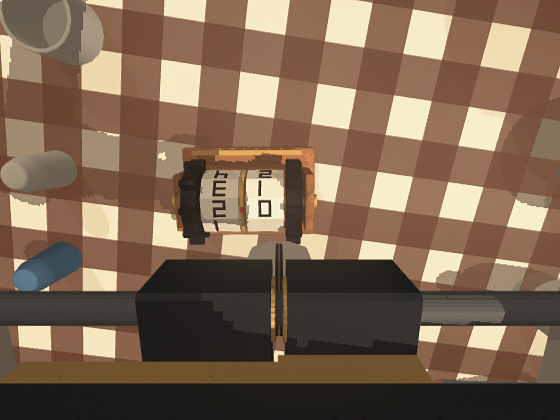

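The wrist view confirms the tens roller at 0, around (264,208), and the units roller at 2, around (219,210). The calendar lies square in the image, so the yaw estimate is good. Next I'll refine the centre from a crop.

```bash
python3 - <<'E'
import cv2
p=cv2.imread("pics/w2.png")[140:260,165:325];cv2.imwrite("pics/w2c.png",cv2.resize(p,None,fx=5,fy=5,interpolation=cv2.INTER_CUBIC))
E
```

```text
(no output)
```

View pics/w2c.png

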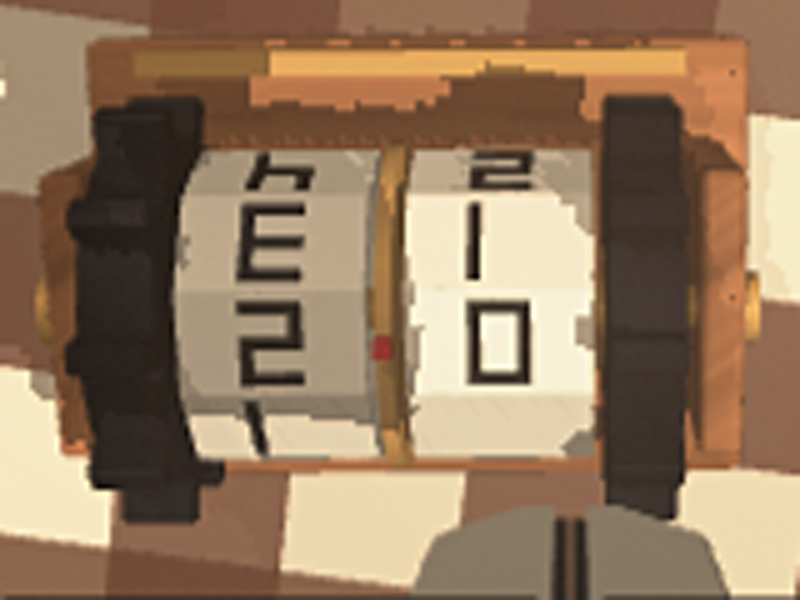

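```bash
python3 - <<'E'
from h import *
import pickle
s,c,d=pickle.load(open("pics/w2.pkl","rb"))
f=lambda u,v:(165+(u+.5)/5-.5,140+(v+.5)/5-.5)
W=lambda u,v,z:world(c,0,*f(u,v),z=z)
m=W(382,347,.094);print("mark",m)
u,v=f(382,347);print("depth there",world(c,d[round(v),round(u)],u,v))
for a,b,z in(((135,60),(685,60),.02),((95,40),(745,40),.01),((150,515),(640,515),.09)):
    e=W(*b,z)-W(*a,z);print("yaw",np.degrees(np.arctan2(-e[0],e[1])),np.linalg.norm(e))
# wheel centres in y: use wheel edges at top z~.095
Rm=R.from_rotvec(s["orientation"]).as_matrix();tyaw=np.degrees(np.arctan2(-Rm[1,0],-Rm[0,0]));print("tool yaw",tyaw)
ya=np.radians(8.2);X=np.array([np.cos(ya),np.sin(ya)]);Y=np.array([-X[1],X[0]])
for n,(a,b) in {"tens":((605,330),(685,330)),"units":((80,340),(185,340))}.items():
    for q in(a,b):
        w=W(*q,.1)[:2]-m[:2];print(n,w@X,w@Y)
for n,y in(("tens",.047),("units",-.047)):print(n,m[:2]+y*Y)
# depth tool axis check
pt=s["tool_pos"][:2]-m[:2];print("tcp in cal",pt@X,pt@Y)
E
```

```text
mark [ 0.5200796  -0.07730677  0.094     ]
depth there [ 0.52024652 -0.0773609   0.09335067]
yaw 8.193969613164471 0.11762131022081555
yaw 8.195086885439803 0.1425781258236167
yaw 8.166607319440915 0.0898315440460044
tool yaw 8.173725080683765
tens -0.00444319586079458 0.03908023590844064
tens -0.004437969849211463 0.05281699407746794
units -0.0027137968408584737 -0.05114245113489255
units -0.002706742334617088 -0.03310388748225332
tens [ 0.51337604 -0.03078729]
units [ 0.52678316 -0.12382625]
tcp in cal 0.001727829287120554 0.03149076656407311
```

The yaw is 8.2° and the tool is aligned with it. The mark estimates agree within about 2 mm, so I'll use (0.521, -0.078). Now I'll drop the closed fingertip behind the tens wheel's upright lug.

>>> drive_tool([
  {"jaw": 0, "tx": 0.06, "ty": 0.05, "tz": 0, "turn": 0},
  {"jaw": 0, "tx": 0.06, "ty": 0.05, "tz": 0.1, "turn": 0},
  {"jaw": 0, "tx": 0.06, "ty": 0.05, "tz": 0.2, "turn": 0},
  {"jaw": 0, "tx": 0.06, "ty": 0.05, "tz": 0.28, "turn": 0},
  {"jaw": 0, "tx": 0.06, "ty": 0.05, "tz": 0.32, "turn": 0},
  {"jaw": 0, "tx": 0.06, "ty": 0.05, "tz": 0.349, "turn": 0},
  {"jaw": 0, "tx": 0.06, "ty": 0.05, "tz": 0.349, "turn": 0},
  {"jaw": 0, "tx": 0.06, "ty": 0.05, "tz": 0.349, "turn": 0},
])

```text
t: 2.6
tool_pos: [0.4976, -0.0328, 0.1]
orientation: [-0.228, 3.132, -0.0]
force: [0.4, 0.3, -0.5]
opening: 0.0006
```

```bash
python3 - <<'E'
from plant import robot
from h import *
s=robot.read_state();print(s["t"],s["tool_pos"],s["force"])
ya=np.radians(8.2);X=np.array([np.cos(ya),np.sin(ya)]);Y=np.array([-X[1],X[0]])
e=s["tool_pos"][:2]-[.521,-.078];print(e@X,e@Y)
p,d=robot.read_camera("side");cv2.imwrite("pics/s3.png",cv2.resize(p[190:320,205:335],None,fx=4.5,fy=4.5,interpolation=cv2.INTER_CUBIC))
E
```

```text
2.6 [ 0.49761123 -0.03280734  0.10004027] [ 0.37169455  0.3052667  -0.478663  ]
-0.01670386909625919 0.04806653580940166
```

View pics/s3.png

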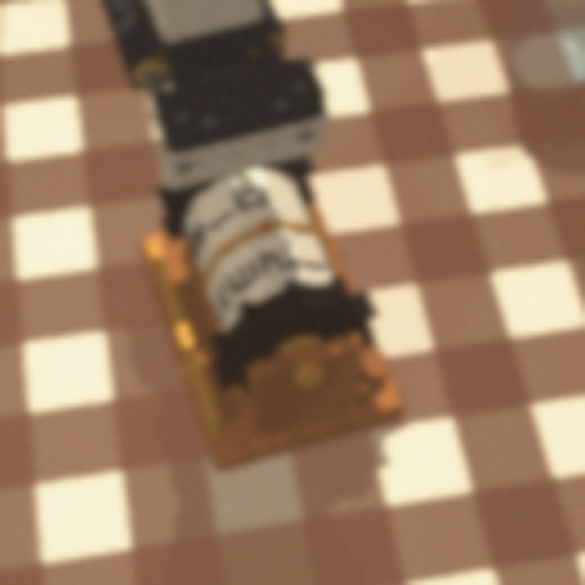

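The body sits above the calendar with the fingertip at z = 0.100 and no contact force. I'll lower it about 2.5 mm, push 24 mm toward +x, then lift.

>>> drive_tool([
  {"jaw": 0, "tx": 0, "ty": 0, "tz": 0.008, "turn": 0},
  {"jaw": 0, "tx": -0.01, "ty": 0, "tz": 0.008, "turn": 0},
  {"jaw": 0, "tx": -0.02, "ty": 0, "tz": 0.008, "turn": 0},
  {"jaw": 0, "tx": -0.03, "ty": 0, "tz": 0.008, "turn": 0},
  {"jaw": 0, "tx": -0.04, "ty": 0, "tz": 0.008, "turn": 0},
  {"jaw": 0, "tx": -0.05, "ty": 0, "tz": 0.008, "turn": 0},
  {"jaw": 0, "tx": -0.06, "ty": 0, "tz": 0.008, "turn": 0},
  {"jaw": 0, "tx": -0.07, "ty": 0, "tz": 0.008, "turn": 0},
  {"jaw": 0, "tx": -0.08, "ty": 0, "tz": 0.008, "turn": 0},
  {"jaw": 0, "tx": -0.08, "ty": 0, "tz": 0.008, "turn": 0},
])

```text
t: 3.65
tool_pos: [0.5216, -0.0296, 0.0968]
orientation: [-0.227, 3.132, -0.0]
force: [2.0, -0.1, 2.3]
opening: 0.0006
```

```bash
cat > st.py <<'E'
from plant import robot
from h import *
s=robot.read_state();print(s["t"],s["tool_pos"].round(4),s["force"].round(2))
ya=np.radians(8.2);X=np.array([np.cos(ya),np.sin(ya)]);Y=np.array([-X[1],X[0]])
e=s["tool_pos"][:2]-[.521,-.078];print("cal xy",e@X,e@Y)
E
python3 st.py
```

```text
3.65 [ 0.5216 -0.0296  0.0968] [ 2.04 -0.13  2.31]
cal xy 0.007519607099469125 0.04785422470045199
```

>>> drive_tool([
  {"jaw": 0, "tx": 0, "ty": 0, "tz": -0.06, "turn": 0},
  {"jaw": 0, "tx": 0, "ty": 0, "tz": -0.2, "turn": 0},
  {"jaw": 0, "tx": 0, "ty": 0, "tz": -0.3, "turn": 0},
  {"jaw": 0, "tx": 0, "ty": 0, "tz": -0.3, "turn": 0},
])

```text
t: 4.05
tool_pos: [0.5235, -0.03, 0.1918]
orientation: [-0.227, 3.125, -0.003]
force: [0.2, -1.0, 0.2]
opening: 0.0007
```

```bash
python3 look.py 4; python3 - <<'E'
import cv2
p=cv2.imread("pics/w4.png")[110:270,145:325];cv2.imwrite("pics/w4c.png",cv2.resize(p,None,fx=4,fy=4,interpolation=cv2.INTER_CUBIC))
E
```

```text
t 4.05 pos [ 0.5235 -0.03    0.1918] rv [-2.2650e-01  3.1254e+00 -2.8000e-03] F [ 0.19 -0.95  0.19] open 0.0007275074882254825
```

View pics/w4c.png

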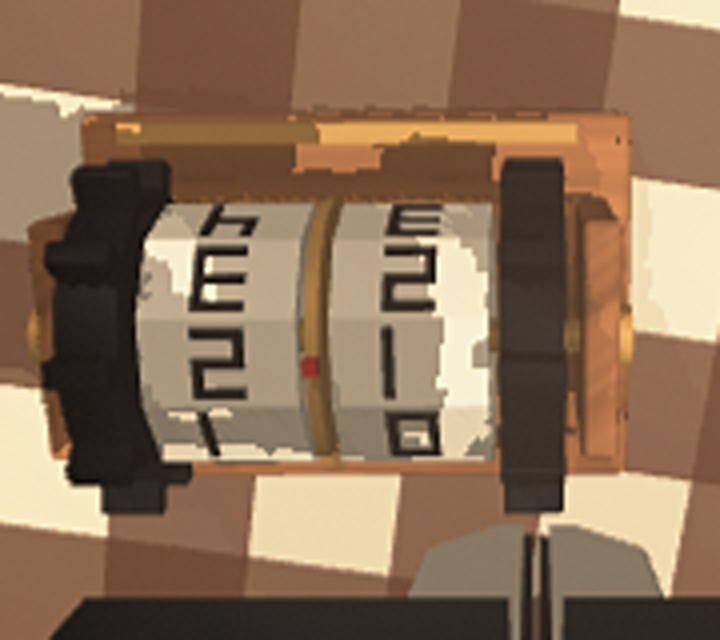

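The tens roller now shows 1, squarely beside the mark, so one push gave one click. Repeating the same motion.

>>> drive_tool([
  {"jaw": 0, "tx": 0.08, "ty": 0, "tz": 0.1, "turn": 0},
  {"jaw": 0, "tx": 0.08, "ty": 0, "tz": 0.22, "turn": 0},
  {"jaw": 0, "tx": 0.08, "ty": 0, "tz": 0.28, "turn": 0},
  {"jaw": 0, "tx": 0.08, "ty": 0, "tz": 0.3, "turn": 0},
  {"jaw": 0, "tx": 0.08, "ty": 0, "tz": 0.3, "turn": 0},
  {"jaw": 0, "tx": 0.066, "ty": 0, "tz": 0.3, "turn": 0},
  {"jaw": 0, "tx": 0.053, "ty": 0, "tz": 0.3, "turn": 0},
  {"jaw": 0, "tx": 0.04, "ty": 0, "tz": 0.3, "turn": 0},
  {"jaw": 0, "tx": 0.026, "ty": 0, "tz": 0.3, "turn": 0},
  {"jaw": 0, "tx": 0.013, "ty": 0, "tz": 0.3, "turn": 0},
  {"jaw": 0, "tx": 0, "ty": 0, "tz": 0.3, "turn": 0},
  {"jaw": 0, "tx": 0, "ty": 0, "tz": 0.3, "turn": 0},
])

```text
t: 5.3
tool_pos: [0.5253, -0.0283, 0.1013]
orientation: [-0.227, 3.124, 0.002]
force: [0.6, 8.9, 26.3]
opening: 0.0007
```

```bash
python3 st.py
```

```text
5.3 [ 0.5253 -0.0283  0.1013] [ 0.6   8.89 26.33]
cal xy 0.011345443240706278 0.04860283121403888
```

The force is 26 N upward, so the tip landed on a lug instead of behind it; the tool pose was offset by about +4 mm. I'll lift straight up and look.

>>> drive_tool([
  {"jaw": 0, "tx": 0, "ty": 0, "tz": -0.06, "turn": 0},
  {"jaw": 0, "tx": 0, "ty": 0, "tz": -0.2, "turn": 0},
  {"jaw": 0, "tx": 0, "ty": 0, "tz": 0, "turn": 0},
])

```text
t: 5.6
tool_pos: [0.5293, -0.0309, 0.1186]
orientation: [-0.226, 3.114, -0.007]
force: [3.1, -0.5, 1.4]
opening: 0.0002
```

I mistyped the last row, so the tool came partly back down (measured z = 0.119). Lifting it now.

>>> drive_tool([
  {"jaw": 0, "tx": 0, "ty": 0, "tz": -0.1, "turn": 0},
  {"jaw": 0, "tx": 0, "ty": 0, "tz": -0.25, "turn": 0},
  {"jaw": 0, "tx": 0, "ty": 0, "tz": -0.3, "turn": 0},
  {"jaw": 0, "tx": 0, "ty": 0, "tz": -0.3, "turn": 0},
  {"jaw": 0, "tx": 0, "ty": 0, "tz": -0.3, "turn": 0},
])

```text
t: 6.1
tool_pos: [0.5204, -0.0296, 0.1955]
orientation: [0.227, -3.133, -0.0]
force: [-0.5, 0.0, -1.1]
opening: 0.0004
```

```bash
python3 st.py; python3 look.py 5; python3 - <<'E'
import cv2
from plant import robot
s=robot.read_state();print(s["q"],s["dq"].round(3))
p=cv2.imread("pics/w5.png")[110:270,145:325];cv2.imwrite("pics/w5c.png",cv2.resize(p,None,fx=4,fy=4,interpolation=cv2.INTER_CUBIC))
E
```

```text
6.1 [ 0.5204 -0.0296  0.1955] [-0.47  0.02 -1.1 ]
cal xy 0.006273781647747652 0.04799960841816258
t 6.1 pos [ 0.5204 -0.0296  0.1955] rv [ 2.2680e-01 -3.1326e+00 -4.0000e-04] F [-0.47  0.02 -1.1 ] open 0.0003869002068995739
[-1.55274491e-01 -7.03780483e-02  1.73677159e+00  2.53133321e-05
  1.47762678e+00 -1.87060091e+00] [-0.001  0.008  0.012 -0.002  0.004 -0.   ]
```

View pics/w5c.png

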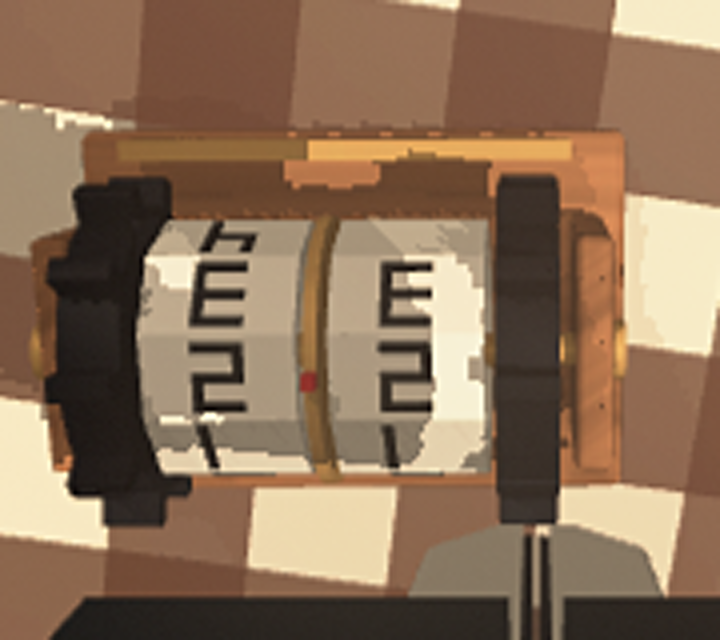

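The tens roller shows 2, so that extra push also gave one click. The tracking lag during fast moves caused the bad landing. I'll check whether the calendar has shifted.

```bash
python3 - <<'E'
from h import *
import pickle
for n,f,uv,bar in(("2",lambda u,v:(165+(u+.5)/5-.5,140+(v+.5)/5-.5),(382,347),((135,60),(685,60))),("5",lambda u,v:(145+(u+.5)/4-.5,110+(v+.5)/4-.5),(308,381),((118,150),(572,150)))):
    s,c,d=pickle.load(open(f"pics/w{n}.pkl","rb"))
    print(n,world(c,0,*f(*uv),z=.094))
    a,b=[world(c,0,*f(*q),z=.02) for q in bar];e=b-a;print("yaw",np.degrees(np.arctan2(-e[0],e[1])),a,b)
E
```

```text
2 [ 0.5200796  -0.07730677  0.094     ]
yaw 8.193969613164471 [ 0.48385342 -0.14296073  0.02      ] [ 0.46708947 -0.02654019  0.02      ]
5 [ 0.52022169 -0.07724943  0.094     ]
yaw 8.307596722417934 [ 0.48458053 -0.14336835  0.02      ] [ 0.46747049 -0.02619206  0.02      ]
```

The calendar hasn't moved. Now the units wheel: shift sideways, settle, then descend slowly.

>>> drive_tool([
  {"jaw": 0, "tx": 0.082, "ty": -0.16, "tz": 0, "turn": 0},
  {"jaw": 0, "tx": 0.082, "ty": -0.315, "tz": 0, "turn": 0},
  {"jaw": 0, "tx": 0.082, "ty": -0.315, "tz": 0, "turn": 0},
  {"jaw": 0, "tx": 0.082, "ty": -0.315, "tz": 0, "turn": 0},
  {"jaw": 0, "tx": 0.082, "ty": -0.315, "tz": 0.08, "turn": 0},
  {"jaw": 0, "tx": 0.082, "ty": -0.315, "tz": 0.16, "turn": 0},
  {"jaw": 0, "tx": 0.082, "ty": -0.315, "tz": 0.23, "turn": 0},
  {"jaw": 0, "tx": 0.082, "ty": -0.315, "tz": 0.27, "turn": 0},
  {"jaw": 0, "tx": 0.082, "ty": -0.315, "tz": 0.3, "turn": 0},
  {"jaw": 0, "tx": 0.082, "ty": -0.315, "tz": 0.32, "turn": 0},
  {"jaw": 0, "tx": 0.082, "ty": -0.315, "tz": 0.325, "turn": 0},
  {"jaw": 0, "tx": 0.082, "ty": -0.315, "tz": 0.325, "turn": 0},
])

```text
t: 7.35
tool_pos: [0.5103, -0.1268, 0.0995]
orientation: [-0.227, 3.133, -0.0]
force: [-0.5, 0.1, 0.4]
opening: 0.0007
```

```bash
python3 st.py
```

```text
7.35 [ 0.5103 -0.1268  0.0995] [-0.53  0.13  0.45]
cal xy -0.01755452037588971 -0.04672430765357878
```

>>> drive_tool([
  {"jaw": 0, "tx": 0, "ty": 0, "tz": 0.006, "turn": 0},
  {"jaw": 0, "tx": -0.01, "ty": 0, "tz": 0.006, "turn": 0},
  {"jaw": 0, "tx": -0.02, "ty": 0, "tz": 0.006, "turn": 0},
  {"jaw": 0, "tx": -0.03, "ty": 0, "tz": 0.006, "turn": 0},
  {"jaw": 0, "tx": -0.04, "ty": 0, "tz": 0.006, "turn": 0},
  {"jaw": 0, "tx": -0.05, "ty": 0, "tz": 0.006, "turn": 0},
  {"jaw": 0, "tx": -0.06, "ty": 0, "tz": 0.006, "turn": 0},
  {"jaw": 0, "tx": -0.07, "ty": 0, "tz": 0.006, "turn": 0},
  {"jaw": 0, "tx": -0.082, "ty": 0, "tz": 0.006, "turn": 0},
  {"jaw": 0, "tx": -0.082, "ty": 0, "tz": 0.006, "turn": 0},
])

```text
t: 8.35
tool_pos: [0.5352, -0.123, 0.0975]
orientation: [-0.227, 3.132, -0.0]
force: [1.8, -0.4, 0.8]
opening: 0.0008
```

```bash
python3 st.py
```

```text
8.35 [ 0.5352 -0.123   0.0975] [ 1.79 -0.44  0.8 ]
cal xy 0.007657067037444409 -0.0466147627973993
```

This has the same signature as the tens click: the next lug pushes the tip from behind. I'll lift, go back, settle, and drop behind the new upright lug.

>>> drive_tool([
  {"jaw": 0, "tx": 0, "ty": 0, "tz": -0.04, "turn": 0},
  {"jaw": 0, "tx": 0, "ty": 0, "tz": -0.08, "turn": 0},
  {"jaw": 0, "tx": 0, "ty": 0, "tz": -0.08, "turn": 0},
  {"jaw": 0, "tx": 0.04, "ty": 0, "tz": -0.08, "turn": 0},
  {"jaw": 0, "tx": 0.082, "ty": 0, "tz": -0.08, "turn": 0},
  {"jaw": 0, "tx": 0.082, "ty": 0, "tz": -0.08, "turn": 0},
  {"jaw": 0, "tx": 0.082, "ty": 0, "tz": -0.08, "turn": 0},
  {"jaw": 0, "tx": 0.082, "ty": 0, "tz": -0.05, "turn": 0},
  {"jaw": 0, "tx": 0.082, "ty": 0, "tz": -0.02, "turn": 0},
  {"jaw": 0, "tx": 0.082, "ty": 0, "tz": 0, "turn": 0},
  {"jaw": 0, "tx": 0.082, "ty": 0, "tz": 0, "turn": 0},
  {"jaw": 0, "tx": 0.082, "ty": 0, "tz": 0, "turn": 0},
])

```text
t: 9.55
tool_pos: [0.5098, -0.1266, 0.0968]
orientation: [0.227, -3.133, -0.001]
force: [-0.4, 0.4, -0.5]
opening: 0.0007
```

```bash
python3 st.py
```

```text
9.55 [ 0.5098 -0.1266  0.0968] [-0.4   0.4  -0.49]
cal xy -0.018022820031042205 -0.046496422618448593
```

>>> drive_tool([
  {"jaw": 0, "tx": -0.01, "ty": 0, "tz": -0.002, "turn": 0},
  {"jaw": 0, "tx": -0.02, "ty": 0, "tz": -0.002, "turn": 0},
  {"jaw": 0, "tx": -0.03, "ty": 0, "tz": -0.002, "turn": 0},
  {"jaw": 0, "tx": -0.04, "ty": 0, "tz": -0.002, "turn": 0},
  {"jaw": 0, "tx": -0.05, "ty": 0, "tz": -0.002, "turn": 0},
  {"jaw": 0, "tx": -0.06, "ty": 0, "tz": -0.002, "turn": 0},
  {"jaw": 0, "tx": -0.07, "ty": 0, "tz": -0.002, "turn": 0},
  {"jaw": 0, "tx": -0.082, "ty": 0, "tz": -0.002, "turn": 0},
  {"jaw": 0, "tx": -0.082, "ty": 0, "tz": -0.002, "turn": 0},
  {"jaw": 0, "tx": -0.082, "ty": 0, "tz": -0.04, "turn": 0},
  {"jaw": 0, "tx": -0.082, "ty": 0, "tz": -0.15, "turn": 0},
  {"jaw": 0, "tx": -0.082, "ty": 0, "tz": -0.3, "turn": 0},
])

```text
t: 10.75
tool_pos: [0.5322, -0.1226, 0.1862]
orientation: [0.226, -3.128, -0.003]
force: [0.9, -1.0, 0.4]
opening: 0.0005
```

```bash
python3 look.py 6; python3 - <<'E'
import cv2
p=cv2.imread("pics/w6.png")[90:270,185:405];cv2.imwrite("pics/w6c.png",cv2.resize(p,None,fx=3.5,fy=3.5,interpolation=cv2.INTER_CUBIC))
E
```

```text
t 10.75 pos [ 0.5322 -0.1226  0.1862] rv [ 2.2650e-01 -3.1282e+00 -3.1000e-03] F [ 0.86 -1.    0.35] open 0.0005304384142692541
```

View pics/w6c.png

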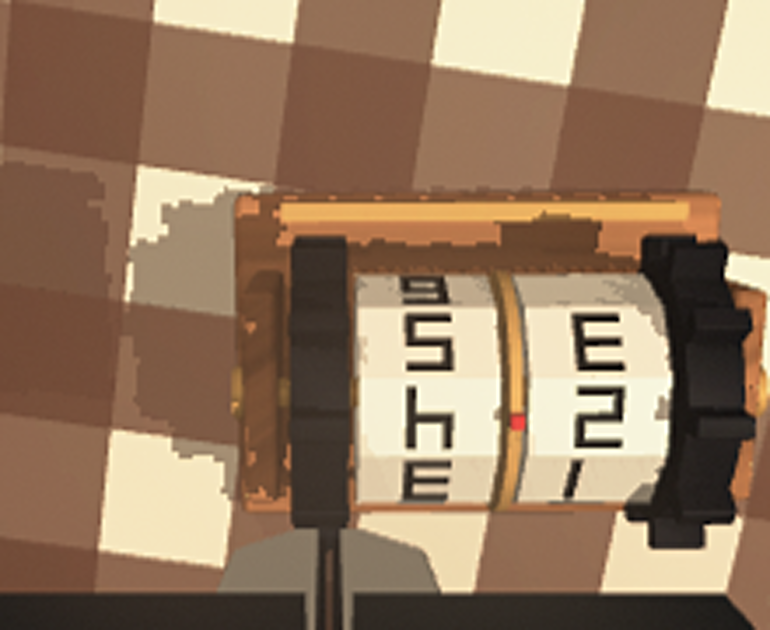

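The units roller shows 4 (seen upside down) and the tens still shows 2. Two more clicks to go.

>>> drive_tool([
  {"jaw": 0, "tx": 0.082, "ty": 0, "tz": 0, "turn": 0},
  {"jaw": 0, "tx": 0.082, "ty": 0, "tz": 0, "turn": 0},
  {"jaw": 0, "tx": 0.082, "ty": 0, "tz": 0, "turn": 0},
  {"jaw": 0, "tx": 0.082, "ty": 0, "tz": 0.08, "turn": 0},
  {"jaw": 0, "tx": 0.082, "ty": 0, "tz": 0.16, "turn": 0},
  {"jaw": 0, "tx": 0.082, "ty": 0, "tz": 0.22, "turn": 0},
  {"jaw": 0, "tx": 0.082, "ty": 0, "tz": 0.25, "turn": 0},
  {"jaw": 0, "tx": 0.082, "ty": 0, "tz": 0.275, "turn": 0},
  {"jaw": 0, "tx": 0.082, "ty": 0, "tz": 0.29, "turn": 0},
  {"jaw": 0, "tx": 0.082, "ty": 0, "tz": 0.298, "turn": 0},
  {"jaw": 0, "tx": 0.082, "ty": 0, "tz": 0.298, "turn": 0},
  {"jaw": 0, "tx": 0.082, "ty": 0, "tz": 0.298, "turn": 0},
])

```text
t: 12.0
tool_pos: [0.5104, -0.1269, 0.0985]
orientation: [-0.227, 3.132, -0.001]
force: [-0.0, 0.9, 0.3]
opening: 0.0006
```

```bash
python3 st.py
```

```text
12.0 [ 0.5104 -0.1269  0.0985] [-0.    0.9   0.31]
cal xy -0.01746223840302126 -0.0468571372824201
```

>>> drive_tool([
  {"jaw": 0, "tx": -0.01, "ty": 0, "tz": 0.002, "turn": 0},
  {"jaw": 0, "tx": -0.02, "ty": 0, "tz": 0.002, "turn": 0},
  {"jaw": 0, "tx": -0.03, "ty": 0, "tz": 0.002, "turn": 0},
  {"jaw": 0, "tx": -0.04, "ty": 0, "tz": 0.002, "turn": 0},
  {"jaw": 0, "tx": -0.05, "ty": 0, "tz": 0.002, "turn": 0},
  {"jaw": 0, "tx": -0.06, "ty": 0, "tz": 0.002, "turn": 0},
  {"jaw": 0, "tx": -0.07, "ty": 0, "tz": 0.002, "turn": 0},
  {"jaw": 0, "tx": -0.082, "ty": 0, "tz": 0.002, "turn": 0},
  {"jaw": 0, "tx": -0.082, "ty": 0, "tz": 0.002, "turn": 0},
  {"jaw": 0, "tx": -0.082, "ty": 0, "tz": -0.04, "turn": 0},
  {"jaw": 0, "tx": -0.082, "ty": 0, "tz": -0.15, "turn": 0},
  {"jaw": 0, "tx": -0.082, "ty": 0, "tz": -0.3, "turn": 0},
])

```text
t: 13.2
tool_pos: [0.5322, -0.1226, 0.1869]
orientation: [0.226, -3.128, -0.003]
force: [0.7, -0.4, 0.1]
opening: 0.0004
```

```bash
python3 look.py 7; python3 - <<'E'
import cv2
p=cv2.imread("pics/w7.png")[90:270,185:405];cv2.imwrite("pics/w7c.png",cv2.resize(p,None,fx=3.5,fy=3.5,interpolation=cv2.INTER_CUBIC))
E
```

```text
t 13.2 pos [ 0.5322 -0.1226  0.1869] rv [ 2.2640e-01 -3.1283e+00 -3.1000e-03] F [ 0.75 -0.35  0.09] open 0.0004217314148675209
```

View pics/w7c.png

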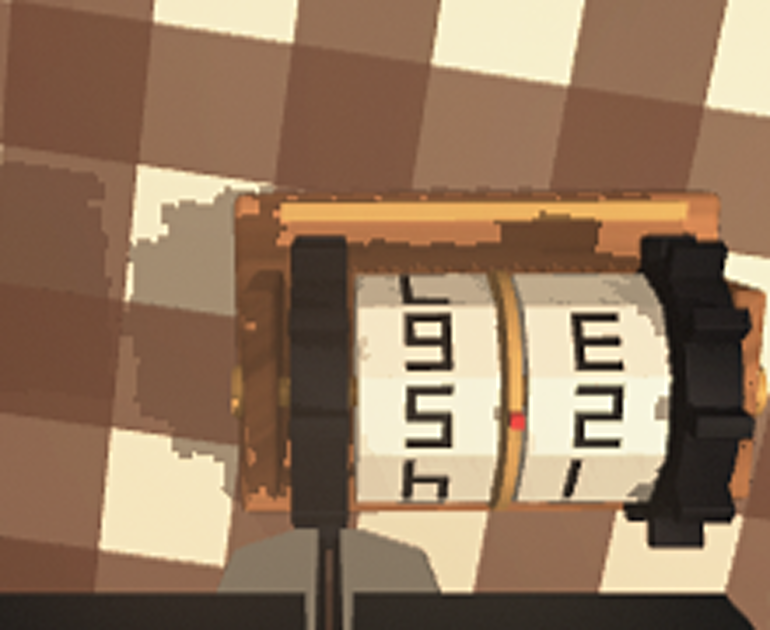

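The units roller shows 5, with the 6 next (seen upside down as "9"). One more click.

>>> drive_tool([
  {"jaw": 0, "tx": 0.082, "ty": 0, "tz": 0, "turn": 0},
  {"jaw": 0, "tx": 0.082, "ty": 0, "tz": 0, "turn": 0},
  {"jaw": 0, "tx": 0.082, "ty": 0, "tz": 0, "turn": 0},
  {"jaw": 0, "tx": 0.082, "ty": 0, "tz": 0.08, "turn": 0},
  {"jaw": 0, "tx": 0.082, "ty": 0, "tz": 0.16, "turn": 0},
  {"jaw": 0, "tx": 0.082, "ty": 0, "tz": 0.22, "turn": 0},
  {"jaw": 0, "tx": 0.082, "ty": 0, "tz": 0.25, "turn": 0},
  {"jaw": 0, "tx": 0.082, "ty": 0, "tz": 0.275, "turn": 0},
  {"jaw": 0, "tx": 0.082, "ty": 0, "tz": 0.29, "turn": 0},
  {"jaw": 0, "tx": 0.082, "ty": 0, "tz": 0.3, "turn": 0},
  {"jaw": 0, "tx": 0.082, "ty": 0, "tz": 0.3, "turn": 0},
  {"jaw": 0, "tx": 0.082, "ty": 0, "tz": 0.3, "turn": 0},
])

```text
t: 14.45
tool_pos: [0.5104, -0.1269, 0.0985]
orientation: [-0.227, 3.132, -0.001]
force: [0.9, 0.0, 0.5]
opening: 0.0005
```

```bash
python3 st.py
```

```text
14.45 [ 0.5104 -0.1269  0.0985] [0.86 0.04 0.46]
cal xy -0.0175008408597509 -0.04685910964624433
```

>>> drive_tool([
  {"jaw": 0, "tx": -0.01, "ty": 0, "tz": 0.002, "turn": 0},
  {"jaw": 0, "tx": -0.02, "ty": 0, "tz": 0.002, "turn": 0},
  {"jaw": 0, "tx": -0.03, "ty": 0, "tz": 0.002, "turn": 0},
  {"jaw": 0, "tx": -0.04, "ty": 0, "tz": 0.002, "turn": 0},
  {"jaw": 0, "tx": -0.05, "ty": 0, "tz": 0.002, "turn": 0},
  {"jaw": 0, "tx": -0.06, "ty": 0, "tz": 0.002, "turn": 0},
  {"jaw": 0, "tx": -0.07, "ty": 0, "tz": 0.002, "turn": 0},
  {"jaw": 0, "tx": -0.082, "ty": 0, "tz": 0.002, "turn": 0},
  {"jaw": 0, "tx": -0.082, "ty": 0, "tz": 0.002, "turn": 0},
  {"jaw": 0, "tx": -0.082, "ty": 0, "tz": -0.04, "turn": 0},
  {"jaw": 0, "tx": -0.082, "ty": 0, "tz": -0.15, "turn": 0},
  {"jaw": 0, "tx": -0.082, "ty": 0, "tz": -0.3, "turn": 0},
])

```text
t: 15.65
tool_pos: [0.5322, -0.1226, 0.1869]
orientation: [0.226, -3.128, -0.003]
force: [0.3, 0.7, 0.5]
opening: 0.0003
```

```bash
python3 look.py 8; python3 - <<'E'
import cv2
p=cv2.imread("pics/w8.png")[90:270,185:405];cv2.imwrite("pics/w8c.png",cv2.resize(p,None,fx=3.5,fy=3.5,interpolation=cv2.INTER_CUBIC))
E
```

```text
t 15.65 pos [ 0.5322 -0.1226  0.1869] rv [ 0.2265 -3.1283 -0.0032] F [0.27 0.66 0.51] open 0.0003092988280410736
```

View pics/w8c.png

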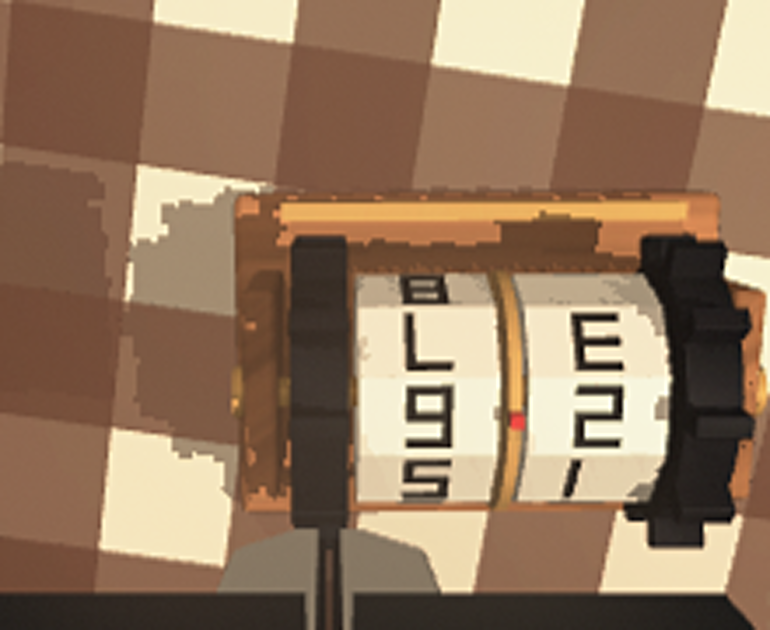

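The calendar shows 26 beside the mark. I'll raise the arm clear, let it settle, and do a final check.

>>> drive_tool([
  {"jaw": 0, "tx": 0.1, "ty": 0.15, "tz": -0.15, "turn": 0},
  {"jaw": 0, "tx": 0.1, "ty": 0.15, "tz": -0.15, "turn": 0},
  {"jaw": 0, "tx": 0.1, "ty": 0.15, "tz": -0.15, "turn": 0},
  {"jaw": 0, "tx": 0.1, "ty": 0.15, "tz": -0.15, "turn": 0},
  {"jaw": 0, "tx": 0.1, "ty": 0.15, "tz": -0.15, "turn": 0},
])

```text
t: 16.2
tool_pos: [0.4979, -0.0834, 0.2319]
orientation: [0.226, -3.132, -0.0]
force: [-0.5, 0.1, -0.6]
opening: 0.0005
```

```bash
python3 look.py 9; python3 - <<'E'
from h import *
import pickle
from plant import robot
s,c,d=pickle.load(open("pics/w9.pkl","rb"));p=cv2.imread("pics/w9.png")
hsv=cv2.cvtColor(p,cv2.COLOR_BGR2HSV).astype(int);m=((hsv[...,0]<5)|(hsv[...,0]>174))&(hsv[...,1]>170)&(hsv[...,2]>120)
v,u=np.nonzero(m);print(len(u),u.mean(),v.mean(),u.std(),world(c,0,u.mean(),v.mean(),z=.094))
cv2.imwrite("pics/w9c.png",cv2.resize(p[120:260,190:350],None,fx=4.5,fy=4.5,interpolation=cv2.INTER_CUBIC))
q,_=robot.read_camera("side");a=cv2.imread("pics/side0.png")
cv2.imwrite("pics/diff.png",cv2.absdiff(a,q));cv2.imwrite("pics/side9.png",q)
E
```

```text
t 16.2 pos [ 0.4979 -0.0834  0.2319] rv [ 2.2630e-01 -3.1322e+00 -2.0000e-04] F [-0.52  0.06 -0.58] open 0.00048230914417731385
12 280.0 226.5 0.816496580927726 [ 0.52038055 -0.07715521  0.094     ]
```

View pics/w9c.png

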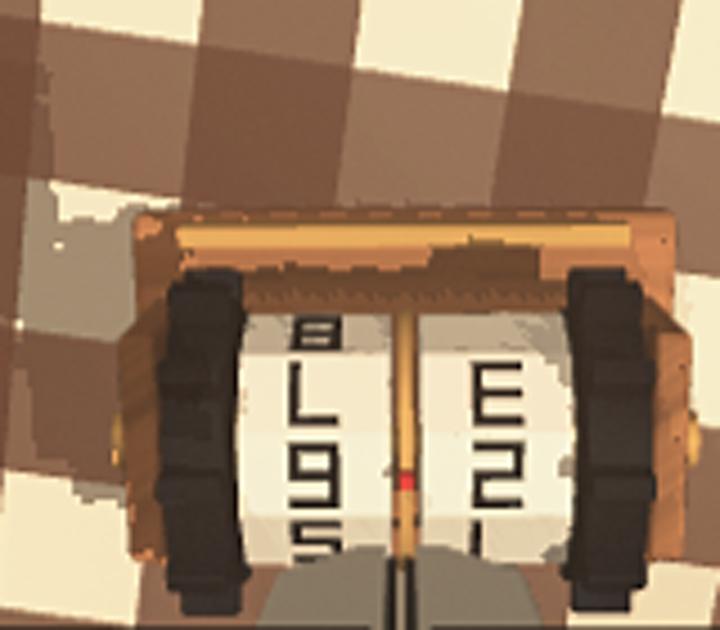

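View pics/diff.png

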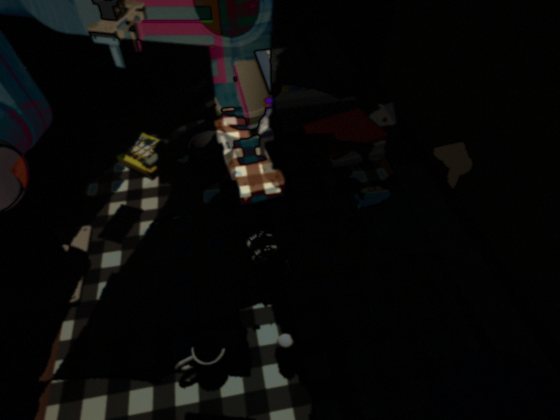

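The final view shows 2 and 6 square beside the mark at (280,226). The mark is at (0.5204, -0.0772), within 0.5 mm of where it started. In the side-view difference I see only the arm, shadow changes and the new digits.

```bash
python3 -c "
from plant import robot
print(robot.close_job())"
```

```text
the job is handed in; nothing more can be done
None
```

The calendar is set to the 26th and the job is handed in, at about 16 s on the robot's clock. I flicked the tens wheel two clicks (0 to 2) and the units wheel four clicks (2 to 6) with the closed fingertips.

**Last checks:** The wrist picture shows 2 and 6 squarely beside the red mark. The mark measured within about 0.5 mm of where it was before the first push. The arm ended clear above the calendar, at z = 0.23 m. The side picture showed no sign that any of the other objects had moved, though lighting and shadow changes, and the arm itself, make that check coarse.

**What went wrong:**
- **Second tens click:** The fingertip was still lagging from a fast move and came down on a lug instead of behind it. It read about 26 N at the wrist when I checked, below the 40 N limit. The roller still advanced exactly one click. After that I let the arm settle before each descent.
- **Lift after that click:** I mistyped one row, so the tool dipped briefly on the way up. It did no harm.
- **Refused move:** One early call was rejected because a key was missing, and I resent it.
- **Position estimates:** The three cameras differed by up to about 3 mm on the mark's position, so I worked from roughly their average.

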